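# Fetch the cup wheel from behind the bottles

### The arm

A 6-joint arm with a two-finger parallel gripper is mounted at the origin on the work surface. World frame = base frame: x ahead of the robot, y to its left, z up, the work surface at z = 0. Lengths are in m, angles in rad, forces in N, time in s.
With the tool pointing down it reaches from about 0.275 to 0.75 m from the base axis. Payload 10.2 kg.
Tool frame: the origin (TCP) lies on the centre line of the jaws, within the pads' length; the fingertips stand 8 mm ahead of it and the grasp point (between the pads) lies 11 mm behind it (bot.tcp_to_tips is the z of the fingertips in the tool frame, in m); z points along the fingers, y is the line along which they close (so a half turn about z gives the same grasp; the last joint's range is limited). The gripper opens to 85 mm and grips with 20 to 120 N. Pads are 22 mm wide; open, the fingers measure 114 mm over their backs; the gripper's body (76 mm by 85 mm) begins 54 mm behind the grasp point. The pads swing forward as they close: fully open they stand 13 mm farther back than shut.
Start: joints at [0.964, 0.313, 1.498, -0, 1.331, -0.223], TCP at [0.197, 0.487, 0.239] pointing down, gripper open.
Joint ranges: [-2.94, 2.94], [-0.97, 2.17], [0.19, 2.56], [-1.23, 4.37], [0.02, 3.11], [-2.88, 2.88]. Speed limits (rad/s): [2.39, 2.39, 3.01, 3.14, 3.14, 3.14].

### API

Orientations are given as a unit quaternion [x, y, z, w].
In Python, from station import bot gives the robot as it stands. The module is installed in compiled form; this text tells all that it offers.
- The arm moves only by the tool arm_command, never from a script. Its arguments are lists of equal length, an entry for each row: "translation": the shift along the tool's x, y, z normalised to -1 to 1, where 1 is 0.6 m, a list of three; "dr": the turn, a rotation vector about the tool's x, y, z normalised to -1 to 1, where 1 is pi/2 rad, a list of three. In form: {"translation": [[tx, ty, tz], ...], "dr": [[wx, wy, wz], ...]}. A call has 1 to 5 rows; each row shifts and turns the commanded pose from where the row before left it, along the tool's axes as they then stand; what a row does not reach is not made up. A row lasts 1/10 s, in which the tool goes at most 50 mm and 8.59 degrees, less where a joint would pass 70% of its speed; a pose out of reach is approached as far as the arm can. A call with a number of a shift or a turn outside -1 to 1 is refused whole. A call with a gripper value outside its range is refused whole. "jaw" is the opening, from 0 (shut) to 1 (fully open), set as the call begins (left out, the last holds). The fingers move at their own pace and stop on an object; the grip force is fixed at half the most. Time passes only in rows, so rows that do not move let the fingers close. It gives the time, the measured TCP pose, the force, the opening and the grip force at its end, in the units of the state.
- bot.observe(): the state, without advancing time (a new reading comes with each control period).
- bot.read_camera(name): name is "scene" or "top"; returns a dict with "image" (384x512x3 uint8, red, green, blue), "range_z" (384x512 float32, m along the optical axis (not along the pixel's ray), 0 where there is no reading), "camera_matrix" (3x3 intrinsics, pixels), "dist_coeffs" ([k1, k2, p1, p2, k3] as OpenCV has them; the pictures are not rectified), "eye" and "orientation" of the camera in the world. Camera axes: x right, y up, looking along -z (the intrinsics and any distortion apply to the point x, -y, -z); pixel columns grow to the right and rows downward; lengths in m; the calibration is good to about 2 mm. A picture is of the moment at which its call begins.
- bot.sign_off(): hands the job in; it is judged then, once.
Trained networks look in a picture, given as the dict that the camera call returned (one of the last four; its "shot" number tells which), for a name from the list of things; names that differ only in an ending like _2 or _b are one class to them, and where a whole thing is asked for, a point or a joint stands for the part that bears it (a point fixed in the world has none). Each returns a list of dicts, best first, with "conf" (0 to 1); they miss things now and then, are a little off and sometimes report something else, mostly with a low value. They report only what shows in the picture. A call takes as long as a camera call. They do not tell look-alikes from the thing itself.
- bot.search_frame(query, picture): "extent" ([left, top, width, height] in pixels, round what is visible of it).
- bot.silhouettes(query, picture): "pixels" (384x512 bool, what is visible of it) and "extent" ([left, top, width, height] in pixels, round what is visible of it).
The state is a dict: "time_s": time; "joints": joint angles; "joint_velocities": joint speeds; "tau": joint torques, N m; "tcp_pos": TCP position; "orientation": TCP orientation; "force": force on the tool from outside, world axes, zero at the start; "moment": the same for the moment, N m; "width": finger opening in m; "grasp_force": force on a finger pad.
Only numpy, scipy, OpenCV 4.12 (cv2) and the standard library are available. Lean on these libraries where they do the work, as an engineer would, in place of code of your own. Each camera call takes 0.05 s, during which the arm holds its last target. There are 200 camera calls.

### The job

Get the diamond cup wheel out from behind the three bottles: first stand all three bottles in the side tray, then lay the wheel flat in the round wheel seat of the grinding fixture, and only then put every bottle back upright in the middle of the spot of its own colour on the storage board. Set things down rather than dropping them and tip nothing over.

Things in the scene. Friction and masses are not known exactly. Their poses are not given: they have to be found in the camera images.
- bottle_red: Red plastic bottle: white upright cylinder 48 mm in diameter and 86 mm high, with a red band round its lower part and a red cap 42 mm in diameter on top, 108 mm high in all, 0.25 kg or so. Origin: centre of its underside; z up along its axis. It starts standing on the spot of the same colour.
- bottle_yellow: Yellow plastic bottle: white upright cylinder 48 mm in diameter and 86 mm high, with a yellow band round its lower part and a yellow cap 42 mm in diameter on top, 108 mm high in all, 0.25 kg or so. Origin: centre of its underside; z up along its axis. It starts standing on the spot of the same colour.
- bottle_blue: Blue plastic bottle: white upright cylinder 48 mm in diameter and 86 mm high, with a blue band round its lower part and a blue cap 42 mm in diameter on top, 108 mm high in all, 0.25 kg or so. Origin: centre of its underside; z up along its axis. It starts standing on the spot of the same colour.
- wheel: Diamond cup wheel: a solid grey steel disc with a green top rim and dark bore, 60 mm in diameter, 40 mm high, 0.35 kg or so. Origin: centre of its underside; z up along its axis. It starts flat on the storage board, shut in by the three taller bottles in front, left and right (gaps about 12 mm) and by the board's low back stop behind.
- spot_red: Red round marking, 64 mm in diameter, flush with the storage board's top: home of the red bottle. Origin: its centre, at the height of the board's top, 12 mm above the bench. The three spots lie 66 mm from the wheel's place: one in front of it, one left, one right; which colour is where varies.
- spot_yellow: Yellow round marking, 64 mm in diameter, flush with the storage board's top: home of the yellow bottle. Origin: its centre, at the height of the board's top, 12 mm above the bench. The three spots lie 66 mm from the wheel's place: one in front of it, one left, one right; which colour is where varies.
- spot_blue: Blue round marking, 64 mm in diameter, flush with the storage board's top: home of the blue bottle. Origin: its centre, at the height of the board's top, 12 mm above the bench. The three spots lie 66 mm from the wheel's place: one in front of it, one left, one right; which colour is where varies.
- tray: Empty aluminium side tray, fixed: 290 mm long (its x) by 100 mm wide (its y) outside, walls 4 mm thick and 13 mm high, floor 4 mm above the bench. Origin: centre of its underside; x along its length. Three bottles in a row 85 mm apart leave room for the fingers.
- seat: Wheel seat of the grinding fixture, fixed: a round black floor 25 mm above the bench, within a dark steel rim of 40 mm inner and 46 mm outer radius whose top is 30 mm above the bench, on a square blue foot of 130 mm. Origin: centre of the foot's underside, on the seat's axis; z up.
- bay: White storage board, fixed, 12 mm thick, 180 mm deep (its x from -110 to +70 mm) and 210 mm wide (its y), facing the robot give or take 20 degrees. Origin: on its underside, below the wheel's place (a dark disc). x points away from its front towards its low white back stop, which rises 25 mm above the board along the far edge, its face 60 mm from the origin; y to its left. Not moved.
Not all that is in view belongs to the job. What is shaped like the bottle_blue but green is not meant.

How it is judged:
On the way, in this order (a step that is already met when the one before it is completed fails the run):
1. all three bottles stand upright and at rest in the side tray, with the wheel still in its place on the board (x of bottle_red in the frame of tray between -0.125 and 0.125 m and y of bottle_red in the frame of tray between -0.03 and 0.03 m and z of each of bottle_red, bottle_yellow, bottle_blue in the frame of tray below 0.009 m and angle between each of bottle_red, bottle_yellow, bottle_blue's own z axis and vertical below 0.1 rad and linear speed of each of bottle_red, bottle_yellow, bottle_blue below 0.05 m/s and angular speed of each of bottle_red, bottle_yellow, bottle_blue below 0.3 rad/s and x of bottle_yellow in the frame of tray between -0.125 and 0.125 m and y of bottle_yellow in the frame of tray between -0.03 and 0.03 m and x of bottle_blue in the frame of tray between -0.125 and 0.125 m and y of bottle_blue in the frame of tray between -0.03 and 0.03 m and distance of wheel from where it was at the start of the episode below 0.03 m), for 0.2 s.
2. the wheel lies flat in the wheel seat while the bottles still stand in the tray (horizontal distance between wheel and seat below 0.012 m and z of wheel in the frame of seat between 0.02 and 0.029 m and angle between each of wheel, bottle_red, bottle_yellow, bottle_blue's own z axis and vertical below 0.1 rad and linear speed of each of wheel, bottle_red, bottle_yellow, bottle_blue below 0.05 m/s and angular speed of each of wheel, bottle_red, bottle_yellow, bottle_blue below 0.3 rad/s and x of bottle_red in the frame of tray between -0.125 and 0.125 m and y of bottle_red in the frame of tray between -0.03 and 0.03 m and z of each of bottle_red, bottle_yellow, bottle_blue in the frame of tray below 0.009 m and x of bottle_yellow in the frame of tray between -0.125 and 0.125 m and y of bottle_yellow in the frame of tray between -0.03 and 0.03 m and x of bottle_blue in the frame of tray between -0.125 and 0.125 m and y of bottle_blue in the frame of tray between -0.03 and 0.03 m), for 0.2 s.
At the end, for the whole second after the job is handed in: Each bottle stands upright (within 0.1 rad) on the storage board with its centre within 12 mm of the centre of the spot of its own colour; the wheel lies flat on the floor of the wheel seat within its rim (centre within 12 mm); all are at rest (horizontal distance between bottle_red and spot_red below 0.012 m and z of bottle_red in the frame of spot_red between -0.005 and 0.005 m and angle between each of bottle_red, bottle_yellow, bottle_blue, wheel's own z axis and vertical below 0.1 rad and linear speed of each of bottle_red, bottle_yellow, bottle_blue, wheel below 0.05 m/s and angular speed of each of bottle_red, bottle_yellow, bottle_blue, wheel below 0.3 rad/s and horizontal distance between bottle_yellow and spot_yellow below 0.012 m and z of bottle_yellow in the frame of spot_yellow between -0.005 and 0.005 m and horizontal distance between bottle_blue and spot_blue below 0.012 m and z of bottle_blue in the frame of spot_blue between -0.005 and 0.005 m and horizontal distance between wheel and seat below 0.012 m and z of wheel in the frame of seat between 0.02 and 0.029 m); the robot touches nothing.
It fails at once if a bottle or the wheel is tipped over (beyond 0.6 rad) (angle between any of bottle_red, bottle_yellow, bottle_blue, wheel's own z axis and vertical above 0.6 rad).
It fails at once if a bottle or the wheel is dropped (it falls freely at more than 0.7 m/s, about 25 mm of fall) ((linear speed of bottle_red above 0.7 m/s and contact force between the fingers and bottle_red below 0.05 N) or (linear speed of bottle_yellow above 0.7 m/s and contact force between the fingers and bottle_yellow below 0.05 N) or (linear speed of bottle_blue above 0.7 m/s and contact force between the fingers and bottle_blue below 0.05 N) or (linear speed of wheel above 0.7 m/s and contact force between the fingers and wheel below 0.05 N)).
It also fails if it takes over 138 s, if anything falls off the work surface, if the arm or the gripper's body presses on something with over 40 N, if the wrist force passes 120 N, or if a joint passes its speed limit or range.

## Working session

There is one attempt and no reset: what is moved stays moved. The work goes in short steps, Python scripts to look and compute and a tool call to move; the robot and the scene stay as the last step left them, time stands still between calls to the robot, and variables do not carry over. Pictures are saved under pics/ and viewed, at most 14 in all, crops included, and the job is handed in when it is done.

Besides the shell and the picture viewer there is one more tool, called after "Request:" by a JSON object that holds its "api" and its "payload". arm_command: Moves the arm, as the interface text tells. Its arguments: {"type":"object","properties":{"translation":{"type":"array","items":{"type":"array","items":{"type":"number"}}},"dr":{"type":"array","items":{"type":"array","items":{"type":"number"}}},"jaw":{"type":"number"}},"required":["translation","dr"]}

```bash
mkdir -p pics; cat > h.py <<'E'
import numpy as np, cv2
from scipy.spatial.transform import Rotation as R
from station import bot
def world(p):
    K=p["camera_matrix"];z=p["range_z"];h,w=z.shape
    u,v=np.meshgrid(np.arange(w),np.arange(h))
    n=cv2.undistortPoints(np.stack([u,v],-1).reshape(-1,1,2).astype(np.float64),np.array(K),np.array(p["dist_coeffs"])).reshape(h,w,2)
    c=np.stack([n[...,0]*z,-n[...,1]*z,-z],-1)
    W=c@R.from_quat(p["orientation"]).as_matrix().T+np.array(p["eye"])
    W[z<=0]=np.nan
    return W
def save(p,name,crop=None,s=1):
    im=p["image"][...,::-1]
    if crop: x,y,w,h=crop; im=im[y:y+h,x:x+w]
    cv2.imwrite("pics/"+name+".png",cv2.resize(im,None,fx=s,fy=s,interpolation=cv2.INTER_CUBIC))
E
python3 - <<'E'
from h import *
print(bot.observe())
P={}
for c in("scene","top"):
    p=bot.read_camera(c);save(p,c+"0");W=world(p)
    print(c,p["eye"],p["orientation"])
    for q in["bottle_red","bottle_yellow","bottle_blue","wheel","tray","seat","bay","spot_red"]:
        for d in bot.silhouettes(q,p)[:3]:
            m=d["pixels"];w=W[m];w=w[~np.isnan(w[:,0])]
            zt=np.percentile(w[:,2],95);t=w[w[:,2]>zt-.006]
            print(q,round(d["conf"],2),d["extent"],"top",zt.round(3),t[:,:2].mean(0).round(3),((t.min(0)+t.max(0))/2)[:2].round(3))
E
```

```text
{'time_s': 0.0, 'joints': array([ 9.63594294e-01,  3.13450706e-01,  1.49845534e+00, -8.24463854e-06,
        1.33098685e+00, -2.23385722e-01]), 'joint_velocities': array([-0.00139512,  0.00048798, -0.00061213,  0.00037807,  0.00196381,
       -0.00040737]), 'tau': array([ 2.01480134e-04, -4.12270725e+01, -2.59739524e+01, -1.57718373e-04,
        4.25507053e-03,  1.94301117e-05]), 'tcp_pos': array([0.19645188, 0.48658842, 0.23872783]), 'orientation': array([ 1.90731363e-01,  9.81642055e-01, -5.96475667e-04, -2.58634143e-04]), 'force': array([-0.4271106 , -0.05360074,  0.14017565]), 'moment': array([-0.00939279, -0.05703929,  0.03632032]), 'grasp_force': 0.0, 'width': 0.08551311330449862}
scene [ 0.90587367 -0.38438257  0.71098719] [0.28745223 0.11851769 0.36483933 0.8776201 ]
bottle_red 0.55 [245.1, 138.3, 17.2, 33.4] top 0.121 [ 0.504 -0.006] [ 0.513 -0.024]
bottle_yellow 0.79 [245.0, 168.4, 21.6, 44.9] top 0.121 [ 0.566 -0.074] [ 0.565 -0.073]
bottle_blue 0.69 [326.2, 174.2, 26.5, 41.4] top 0.11 [0.703 0.062] [0.703 0.064]
bottle_blue 0.64 [213.9, 144.0, 111.8, 88.7] top 0.038 [ 0.6
[... 618 characters left out ...]
73.7, 161.8, 24.6, 31.7] top 0.121 [ 0.565 -0.071] [ 0.565 -0.072]
bottle_blue 0.76 [214.3, 103.3, 20.3, 32.2] top 0.109 [0.701 0.064] [0.702 0.063]
bottle_blue 0.72 [216.3, 159.2, 23.8, 27.4] top 0.121 [0.576 0.059] [0.577 0.059]
wheel 0.71 [208.5, 145.7, 94.8, 85.1] top 0.036 [ 0.624 -0.013] [ 0.592 -0.012]
tray 0.71 [352.1, 161.3, 72.9, 134.5] top 0.013 [ 0.449 -0.311] [ 0.455 -0.31 ]
tray 0.69 [243.3, 167.5, 24.1, 27.9] top 0.054 [ 0.567 -0.007] [ 0.567 -0.006]
seat 0.64 [81.8, 183.7, 74.3, 67.3] top 0.029 [0.481 0.317] [0.482 0.316]
bay 0.86 [207.2, 146.4, 94.3, 85.1] top 0.036 [ 0.629 -0.012] [ 0.597 -0.012]
spot_red 0.43 [242.9, 195.8, 26.9, 25.8] top 0.095 [0.501 0.017] [0.501 0.016]
```

```bash
python3 - <<'E'
from h import *
p=bot.read_camera("top");W=world(p)
save(p,"topc",(70,80,380,240),2)
def circ(c,z0,z1,r0,r1):
    d=np.hypot(W[...,0]-c[0],W[...,1]-c[1]);m=(d<r1)&(W[...,2]>z0)&(W[...,2]<z1)
    q=W[m][:,:2].astype(np.float32);return cv2.minEnclosingCircle(q),q.mean(0),len(q)
for n,c,z0,z1,r in[("red",(.502,-.003),.112,.13,.035),("yel",(.565,-.072),.112,.13,.035),("blu",(.577,.059),.112,.13,.035),("wheel",(.567,-.007),.045,.06,.033),("rim",(.482,.316),.027,.033,.055),("foot",(.482,.316),.02,.033,.055)]:
    print(n,circ(c,z0,z1,0,r))
# tray rect, bay rect, back stop
for n,lo,hi,z0,z1 in[("tray",(.25,-.42),(.65,-.2),.009,.02),("bay",(.4,-.16),(.75,.13),.008,.016),("stop",(.58,-.16),(.7,.13),.032,.042),("foot",(.38,.2),(.6,.42),.015,.033)]:
    m=(W[...,0]>lo[0])&(W[...,0]<hi[0])&(W[...,1]>lo[1])&(W[...,1]<hi[1])&(W[...,2]>z0)&(W[...,2]<z1)
    print(n,cv2.minAreaRect(W[m][:,:2].astype(np.float32)),m.sum())
# things standing >20mm anywhere
m=(W[...,2]>.02).astype(np.uint8);N,l,s,c=cv2.connectedComponentsWithStats(m)
for i in range(1,N):
    if s[i,4]>25:print(c[i].round(),s[i],np.nanmean(W[l==i],0).round(3),np.nanmax(W[l==i][:,2]).round(3))
E
```

```text
red (((0.5018385648727417, -0.0027681177016347647), 0.020745789632201195), array([ 0.5016926 , -0.00281684], dtype=float32), 319)
yel (((0.5650074481964111, -0.07135868817567825), 0.021031200885772705), array([ 0.56465435, -0.07091641], dtype=float32), 324)
blu (((0.5762410759925842, 0.05934647098183632), 0.021227814257144928), array([0.57580036, 0.0588106 ], dtype=float32), 318)
wheel (((0.5667944550514221, -0.00652101868763566), 0.029798392206430435), array([ 0.5665723 , -0.00651966], dtype=float32), 563)
rim (((0.481950968503952, 0.3163387179374695), 0.0469125472009182), array([0.48192152, 0.31619897], dtype=float32), 355)
foot (((0.4814002811908722, 0.3157731294631958), 0.04711516201496124), array([0.48170915, 0.31627852], dtype=float32), 1367)
tray ((0.454792320728302, -0.3099265396595001), (0.29050108790397644, 0.10208023339509964), 10.456624031066895) 723
bay ((0.5739840269088745, -0.007180362939834595), (0.2099504917860031, 0.2302798479795456), 85.05559539794922) 4622
stop ((0.6611173152923584, -0.013206817209720612), (0.20905502140522003, 0.06594077497720718), 84.94763946533203) 441
foot ((0.4814770221710205, 0.3164316415786743), (0.11890710145235062, 0.11646774411201477), 68.261474609375) 1431
[280.  68.] [264  51  33  40 773] [ 0.812 -0.059  0.063] 0.093
[225. 117.] [214 103  23  30 541] [0.695 0.062 0.089] 0.111
[259. 151.] [214 145  92  12 497] [ 0.632 -0.011  0.034] 0.041
[227. 174.] [215 161  25  26 483] [0.571 0.056 0.105] 0.124
[257. 179.] [244 166  27  27 580] [ 0.566 -0.007  0.051] 0.056
[287. 178.] [276 166  24  26 476] [ 0.561 -0.069  0.106] 0.123
[256. 207.] [245 196  23  24 411] [ 0.5   -0.003  0.113] 0.123
[115. 218.] [  94  198   42   41 1371] [0.482 0.316 0.025] 0.034
```

View pics/topc.png

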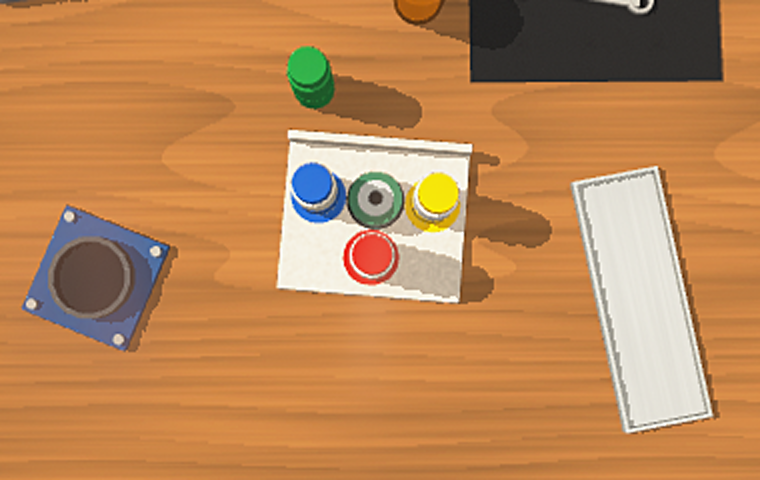

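View pics/scene0.png

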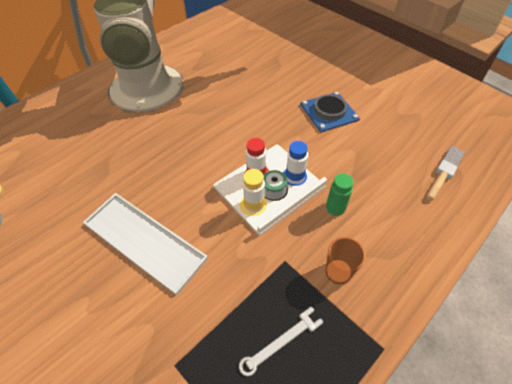

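The picture shows the parts as follows (crop pixels of the top view):
- Red bottle at (371,255), yellow at (437,195), blue at (315,185).
- Wheel at (376,197), between blue and yellow.
- The green look-alike stands behind the board at (308,75) and is ignored. The orange cup at (418,5) could also be mistaken for a bottle.
- Tray at right (643,300), seat at left (92,278).

I'll turn the closing line onto world y and keep that orientation throughout, starting with red.

Request:
{"api": "arm_command", "payload": {"translation": [[0,0,0],[0,0,0],[0,0,0],[0,0,0]], "dr": [[0,0,-0.0815],[0,0,-0.0815],[0,0,-0.0815],[0,0,0]], "jaw": 1}}

```text
time_s: 1.35
tcp_pos: [0.1966, 0.4868, 0.2393]
orientation: [-0.001, 1.0, 0.0, -0.0]
force: [0.7, 0.1, 0.4]
width: 0.0856
grasp_force: 0.0
```

Request:
{"api": "arm_command", "payload": {"translation": [[-0.0339,-0.0544,0],[-0.0339,-0.0544,0],[-0.0339,-0.0544,0],[-0.0339,-0.0544,0],[-0.0339,-0.0544,0]], "dr": [[0,0,0],[0,0,0],[0,0,0],[0,0,0],[0,0,0]]}}

```text
time_s: 1.85
tcp_pos: [0.2989, 0.3223, 0.2394]
orientation: [0.002, 1.0, 0.0, 0.0]
force: [-0.1, 1.4, 0.1]
width: 0.0855
grasp_force: 0.0
```

Request:
{"api": "arm_command", "payload": {"translation": [[-0.0339,-0.0544,0],[-0.0339,-0.0544,0],[-0.0339,-0.0544,0],[-0.0339,-0.0544,0],[-0.0339,-0.0544,0]], "dr": [[0,0,0],[0,0,0],[0,0,0],[0,0,0],[0,0,0]]}}

```text
time_s: 2.35
tcp_pos: [0.4007, 0.159, 0.2395]
orientation: [0.002, 1.0, 0.0, 0.0]
force: [-0.3, 0.5, 0.7]
width: 0.0855
grasp_force: 0.0
```

Request:
{"api": "arm_command", "payload": {"translation": [[-0.0339,-0.0544,0],[-0.0339,-0.0544,0],[-0.0339,-0.0544,0],[-0.0339,-0.0544,0],[-0.0339,-0.0544,0]], "dr": [[0,0,0],[0,0,0],[0,0,0],[0,0,0],[0,0,0]]}}

```text
time_s: 2.85
tcp_pos: [0.5025, -0.0043, 0.2394]
orientation: [0.002, 1.0, -0.0, 0.0]
force: [0.5, 0.5, 0.3]
width: 0.0857
grasp_force: 0.0
```

Request:
{"api": "arm_command", "payload": {"translation": [[0,0,0]], "dr": [[0,0,0]]}}

```text
time_s: 2.95
tcp_pos: [0.5033, -0.006, 0.2389]
orientation: [0.004, 1.0, -0.0, 0.0]
force: [-0.9, 0.3, 0.1]
width: 0.0854
grasp_force: 0.0
```

Request:
{"api": "arm_command", "payload": {"translation": [[0.0025,0.005,0.0567],[0,0,0.0567],[0,0,0.0567],[0,0,0.0567],[0,0,0.0567]], "dr": [[0,0,0],[0,0,0],[0,0,0],[0,0,0],[0,0,0]]}}

```text
time_s: 3.45
tcp_pos: [0.5, 0.0009, 0.0681]
orientation: [0.001, 1.0, 0.0, 0.0]
force: [0.3, -0.4, -0.4]
width: 0.0852
grasp_force: 0.0
```

Request:
{"api": "arm_command", "payload": {"translation": [[0,0,0],[0,0,0]], "dr": [[0,0,0],[0,0,0]]}}

```text
time_s: 3.65
tcp_pos: [0.5005, 0.0006, 0.0701]
orientation: [0.0, 1.0, 0.0, 0.0]
force: [0.6, -0.1, 1.5]
width: 0.0852
grasp_force: 0.0
```

Request:
{"api": "arm_command", "payload": {"translation": [[0,0,0],[0,0,0],[0,0,0],[0,0,0],[0,0,0]], "dr": [[0,0,0],[0,0,0],[0,0,0],[0,0,0],[0,0,0]], "jaw": 0}}

```text
time_s: 4.15
tcp_pos: [0.5013, -0.0001, 0.0707]
orientation: [0.0, 1.0, -0.001, 0.002]
force: [-0.6, -1.5, 7.8]
width: 0.0473
grasp_force: 59.8
```

Request:
{"api": "arm_command", "payload": {"translation": [[0,0,0],[0,0,0],[0,0,0]], "dr": [[0,0,0],[0,0,0],[0,0,0]]}}

```text
time_s: 4.45
tcp_pos: [0.5013, -0.0002, 0.0708]
orientation: [0.0, 1.0, -0.001, 0.002]
force: [-1.2, -1.4, 7.3]
width: 0.0469
grasp_force: 59.8
```

Request:
{"api": "arm_command", "payload": {"translation": [[0,0,-0.0542],[0,0,-0.0542],[0,0,-0.0542],[0,0,-0.0542]], "dr": [[0,0,0],[0,0,0],[0,0,0],[0,0,0]]}}

```text
time_s: 4.85
tcp_pos: [0.5, 0.0004, 0.2009]
orientation: [0.0, 1.0, 0.0, 0.0]
force: [0.2, -0.0, -1.8]
width: 0.0469
grasp_force: 62.0
```

Request:
{"api": "arm_command", "payload": {"translation": [[0.0218,-0.0543,0],[0.0218,-0.0543,0],[0.0218,-0.0543,0],[0.0218,-0.0543,0],[0.0218,-0.0543,0]], "dr": [[0,0,0],[0,0,0],[0,0,0],[0,0,0],[0,0,0]]}}

```text
time_s: 5.35
tcp_pos: [0.4341, -0.1637, 0.1997]
orientation: [-0.0, 1.0, -0.0, 0.0]
force: [0.2, -0.1, -1.7]
width: 0.0469
grasp_force: 62.5
```

Request:
{"api": "arm_command", "payload": {"translation": [[0.0218,-0.0543,0],[0.0218,-0.0543,0],[0.0218,-0.0543,0],[0.0218,-0.0543,0],[0.0218,-0.0543,0]], "dr": [[0,0,0],[0,0,0],[0,0,0],[0,0,0],[0,0,0]]}}

```text
time_s: 5.85
tcp_pos: [0.3688, -0.3267, 0.1996]
orientation: [0.0, 1.0, -0.0, 0.0]
force: [0.3, -0.0, -2.4]
width: 0.0471
grasp_force: 62.5
```

Request:
{"api": "arm_command", "payload": {"translation": [[0,0,0],[0,0,0],[0,0,0],[0,0,0]], "dr": [[0,0,0],[0,0,0],[0,0,0],[0,0,0]]}}

```text
time_s: 6.25
tcp_pos: [0.37, -0.3247, 0.1994]
orientation: [-0.001, 1.0, 0.0, 0.0]
force: [0.5, 0.2, -1.7]
width: 0.0467
grasp_force: 62.2
```

Request:
{"api": "arm_command", "payload": {"translation": [[0,0,0.0542],[0,0,0.0542],[0,0,0.0542],[0,0,0.0542],[0,0,0]], "dr": [[0,0,0],[0,0,0],[0,0,0],[0,0,0],[0,0,0]]}}

```text
time_s: 6.75
tcp_pos: [0.3686, -0.3232, 0.0662]
orientation: [-0.001, 1.0, 0.003, -0.002]
force: [-0.4, 0.7, -1.4]
width: 0.0469
grasp_force: 62.3
```

Request:
{"api": "arm_command", "payload": {"translation": [[0,0,0.005],[0,0,0.0025],[0,0,0],[0,0,0]], "dr": [[0,0,0],[0,0,0],[0,0,0],[0,0,0]]}}

```text
time_s: 7.15
tcp_pos: [0.3699, -0.3259, 0.0657]
orientation: [-0.0, 1.0, -0.001, 0.001]
force: [-0.2, 0.4, -1.6]
width: 0.047
grasp_force: 62.3
```

Request:
{"api": "arm_command", "payload": {"translation": [[0,0,0.0025],[0,0,0],[0,0,0]], "dr": [[0,0,0],[0,0,0],[0,0,0]]}}

```text
time_s: 7.45
tcp_pos: [0.3696, -0.3256, 0.0633]
orientation: [-0.0, 1.0, -0.0, 0.0]
force: [0.7, 0.3, -2.5]
width: 0.0468
grasp_force: 62.3
```

Request:
{"api": "arm_command", "payload": {"translation": [[0,0,0.0025],[0,0,0],[0,0,0]], "dr": [[0,0,0],[0,0,0],[0,0,0]]}}

```text
time_s: 7.75
tcp_pos: [0.37, -0.3258, 0.0627]
orientation: [-0.0, 1.0, -0.0, 0.0]
force: [-0.9, 1.8, 9.2]
width: 0.0468
grasp_force: 61.5
```

Request:
{"api": "arm_command", "payload": {"translation": [[0,0,0],[0,0,0],[0,0,0]], "dr": [[0,0,0],[0,0,0],[0,0,0]]}}

```text
time_s: 8.05
tcp_pos: [0.37, -0.3258, 0.0627]
orientation: [-0.0, 1.0, -0.0, 0.0]
force: [-0.9, 2.4, 8.2]
width: 0.0468
grasp_force: 61.5
```

Request:
{"api": "arm_command", "payload": {"translation": [[0,0,0],[0,0,0],[0,0,0],[0,0,0],[0,0,0]], "dr": [[0,0,0],[0,0,0],[0,0,0],[0,0,0],[0,0,0]], "jaw": 1}}

```text
time_s: 8.55
tcp_pos: [0.3696, -0.3255, 0.0616]
orientation: [-0.0, 1.0, 0.0, -0.0]
force: [0.3, -0.5, 0.5]
width: 0.0854
grasp_force: 0.0
```

Request:
{"api": "arm_command", "payload": {"translation": [[0,0,-0.0575],[0,0,-0.0575],[0,0,-0.0575],[0,0,-0.0575]], "dr": [[0,0,0],[0,0,0],[0,0,0],[0,0,0]]}}

```text
time_s: 8.95
tcp_pos: [0.3695, -0.3254, 0.2011]
orientation: [-0.0, 1.0, 0.0, 0.0]
force: [0.2, 0.9, 0.2]
width: 0.0854
grasp_force: 0.0
```

Request:
{"api": "arm_command", "payload": {"translation": [[-0.0408,0.053,0],[-0.0408,0.053,0],[-0.0408,0.053,0],[-0.0408,0.053,0]], "dr": [[0,0,0],[0,0,0],[0,0,0],[0,0,0]]}}

```text
time_s: 9.35
tcp_pos: [0.4682, -0.1969, 0.1997]
orientation: [0.0, 1.0, -0.0, 0.0]
force: [0.7, -0.2, 0.9]
width: 0.085
grasp_force: 0.0
```

Request:
{"api": "arm_command", "payload": {"translation": [[-0.0408,0.053,0],[-0.0408,0.053,0],[-0.0408,0.053,0],[-0.0408,0.053,0]], "dr": [[0,0,0],[0,0,0],[0,0,0],[0,0,0]]}}

```text
time_s: 9.75
tcp_pos: [0.5662, -0.0695, 0.1996]
orientation: [-0.0, 1.0, -0.0, -0.0]
force: [1.5, -0.8, 0.2]
width: 0.0855
grasp_force: 0.0
```

Request:
{"api": "arm_command", "payload": {"translation": [[0,0,0],[0,0,0],[0,0,0],[0,0,0]], "dr": [[0,0,0],[0,0,0],[0,0,0],[0,0,0]]}}

```text
time_s: 10.15
tcp_pos: [0.5649, -0.0721, 0.1998]
orientation: [0.001, 1.0, -0.0, -0.0]
force: [-1.4, 0.7, 0.5]
width: 0.0855
grasp_force: 0.0
```

```bash
python3 - <<'E'
from h import *
p=bot.read_camera("top");save(p,"r1",(150,80,300,240),2)
print(bot.observe()["tcp_pos"],bot.observe()["width"])
E
```

```text
[ 0.56499128 -0.07200626  0.19982887] 0.08555842611280023
```

View pics/r1.png

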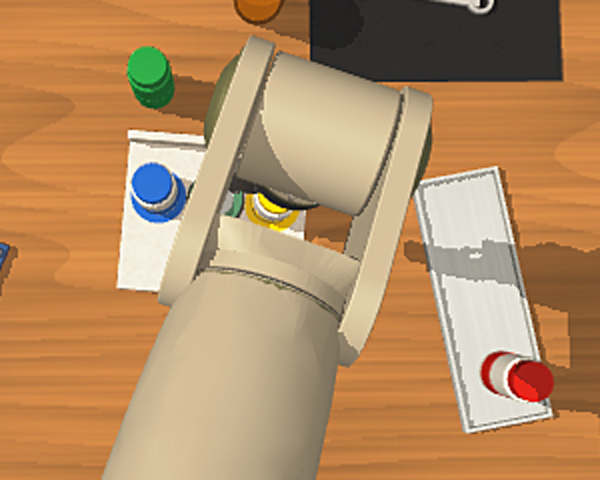

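The red bottle stands in the tray's near end (500,375). The gripper is over the yellow one at (272,205).

Request:
{"api": "arm_command", "payload": {"translation": [[0,0,0.0545],[0,0,0.0545],[0,0,0.0545],[0,0,0.0545],[0,0,0]], "dr": [[0,0,0],[0,0,0],[0,0,0],[0,0,0],[0,0,0]]}}

```text
time_s: 10.7
tcp_pos: [0.563, -0.071, 0.0654]
orientation: [0.0, 1.0, 0.001, -0.004]
force: [-0.4, -0.1, 0.8]
width: 0.0854
grasp_force: 0.0
```

Request:
{"api": "arm_command", "payload": {"translation": [[0,0,0],[0,0,0],[0,0,0],[0,0,0],[0,0,0]], "dr": [[0,0,0],[0,0,0],[0,0,0],[0,0,0],[0,0,0]], "jaw": 0}}

```text
time_s: 11.2
tcp_pos: [0.5664, -0.0716, 0.0711]
orientation: [-0.0, 1.0, -0.001, 0.002]
force: [-1.5, -1.1, 5.6]
width: 0.0469
grasp_force: 61.0
```

Request:
{"api": "arm_command", "payload": {"translation": [[0,0,0],[0,0,0]], "dr": [[0,0,0],[0,0,0]]}}

```text
time_s: 11.4
tcp_pos: [0.5664, -0.0716, 0.0711]
orientation: [-0.0, 1.0, -0.001, 0.002]
force: [-1.7, -0.8, 5.5]
width: 0.047
grasp_force: 61.0
```

Request:
{"api": "arm_command", "payload": {"translation": [[0,0,-0.0545],[0,0,-0.0545],[0,0,-0.0545],[0,0,-0.0545]], "dr": [[0,0,0],[0,0,0],[0,0,0],[0,0,0]]}}

```text
time_s: 11.8
tcp_pos: [0.5652, -0.0711, 0.2021]
orientation: [-0.0, 1.0, -0.0, 0.001]
force: [1.2, 0.1, -2.0]
width: 0.0465
grasp_force: 62.3
```

Request:
{"api": "arm_command", "payload": {"translation": [[0.0075,-0.062,0],[0.0075,-0.062,0],[0.0075,-0.062,0],[0.0075,-0.062,0]], "dr": [[0,0,0],[0,0,0],[0,0,0],[0,0,0]]}}

```text
time_s: 12.2
tcp_pos: [0.5471, -0.2213, 0.2008]
orientation: [-0.0, 1.0, -0.0, 0.001]
force: [0.2, 0.4, -2.2]
width: 0.0469
grasp_force: 62.6
```

Request:
{"api": "arm_command", "payload": {"translation": [[0.0075,-0.062,0],[0.0075,-0.062,0],[0,0,0],[0,0,0],[0,0,0]], "dr": [[0,0,0],[0,0,0],[0,0,0],[0,0,0],[0,0,0]]}}

```text
time_s: 12.7
tcp_pos: [0.5386, -0.2934, 0.2002]
orientation: [-0.001, 1.0, 0.0, 0.0]
force: [0.3, 0.1, -1.8]
width: 0.0465
grasp_force: 62.6
```

Request:
{"api": "arm_command", "payload": {"translation": [[0,0,0.055],[0,0,0.055],[0,0,0.055],[0,0,0.055],[0,0,0]], "dr": [[0,0,0],[0,0,0],[0,0,0],[0,0,0],[0,0,0]]}}

```text
time_s: 13.2
tcp_pos: [0.5375, -0.2923, 0.0648]
orientation: [-0.001, 1.0, 0.002, -0.002]
force: [-1.7, 0.1, -1.2]
width: 0.0467
grasp_force: 65.0
```

Request:
{"api": "arm_command", "payload": {"translation": [[0,0,0.003],[0,0,0.003],[0,0,0],[0,0,0]], "dr": [[0,0,0],[0,0,0],[0,0,0],[0,0,0]]}}

```text
time_s: 13.6
tcp_pos: [0.5388, -0.2944, 0.0651]
orientation: [-0.0, 1.0, -0.0, 0.001]
force: [-0.4, 0.3, -1.5]
width: 0.0466
grasp_force: 64.9
```

Request:
{"api": "arm_command", "payload": {"translation": [[0,0,0.002],[0,0,0],[0,0,0.002],[0,0,0],[0,0,0]], "dr": [[0,0,0],[0,0,0],[0,0,0],[0,0,0],[0,0,0]]}}

```text
time_s: 14.1
tcp_pos: [0.5386, -0.2944, 0.0621]
orientation: [-0.0, 1.0, -0.0, 0.0]
force: [-0.2, 0.7, 1.7]
width: 0.0466
grasp_force: 65.3
```

Request:
{"api": "arm_command", "payload": {"translation": [[0,0,0],[0,0,0]], "dr": [[0,0,0],[0,0,0]]}}

```text
time_s: 14.3
tcp_pos: [0.5386, -0.2944, 0.0621]
orientation: [-0.0, 1.0, -0.0, 0.0]
force: [0.7, 1.1, 4.1]
width: 0.0469
grasp_force: 65.3
```

Request:
{"api": "arm_command", "payload": {"translation": [[0,0,0],[0,0,0],[0,0,0],[0,0,0],[0,0,0]], "dr": [[0,0,0],[0,0,0],[0,0,0],[0,0,0],[0,0,0]], "jaw": 1}}

```text
time_s: 14.8
tcp_pos: [0.5384, -0.2943, 0.0616]
orientation: [-0.0, 1.0, -0.0, -0.0]
force: [-0.5, -0.4, 0.3]
width: 0.0854
grasp_force: 0.0
```

Request:
{"api": "arm_command", "payload": {"translation": [[0,0,-0.0575],[0,0,-0.0575],[0,0,-0.0575],[0,0,-0.0575]], "dr": [[0,0,0],[0,0,0],[0,0,0],[0,0,0]]}}

```text
time_s: 15.2
tcp_pos: [0.5383, -0.2942, 0.2012]
orientation: [-0.0, 1.0, -0.0, 0.0]
force: [0.6, -0.2, -0.4]
width: 0.0857
grasp_force: 0.0
```

Request:
{"api": "arm_command", "payload": {"translation": [[-0.00704,0.0655,0],[-0.00704,0.0655,0],[-0.00704,0.0655,0],[-0.00704,0.0655,0],[-0.00704,0.0655,0]], "dr": [[0,0,0],[0,0,0],[0,0,0],[0,0,0],[0,0,0]]}}

```text
time_s: 15.7
tcp_pos: [0.5594, -0.0962, 0.1998]
orientation: [-0.0, 1.0, -0.0, 0.0]
force: [1.0, -0.2, -0.7]
width: 0.0852
grasp_force: 0.0
```

Request:
{"api": "arm_command", "payload": {"translation": [[-0.00704,0.0655,0],[-0.00704,0.0655,0],[-0.00704,0.0655,0],[-0.00704,0.0655,0],[0,0,0]], "dr": [[0,0,0],[0,0,0],[0,0,0],[0,0,0],[0,0,0]]}}

```text
time_s: 16.2
tcp_pos: [0.5762, 0.0635, 0.1997]
orientation: [-0.002, 1.0, 0.0, 0.0]
force: [0.3, -0.9, -0.1]
width: 0.0857
grasp_force: 0.0
```

Request:
{"api": "arm_command", "payload": {"translation": [[0,0,0],[0,0,0],[0,0,0]], "dr": [[0,0,0],[0,0,0],[0,0,0]]}}

```text
time_s: 16.5
tcp_pos: [0.5764, 0.0583, 0.1997]
orientation: [0.001, 1.0, -0.0, -0.0]
force: [0.4, -0.7, 1.4]
width: 0.0851
grasp_force: 0.0
```

```bash
python3 - <<'E'
from h import *
p=bot.read_camera("scene");save(p,"r2",(60,80,300,240),2)
print(bot.observe()["tcp_pos"],bot.observe()["width"])
E
```

```text
[0.57641266 0.0583453  0.19973066] 0.0856039021907499
```

View pics/r2.png

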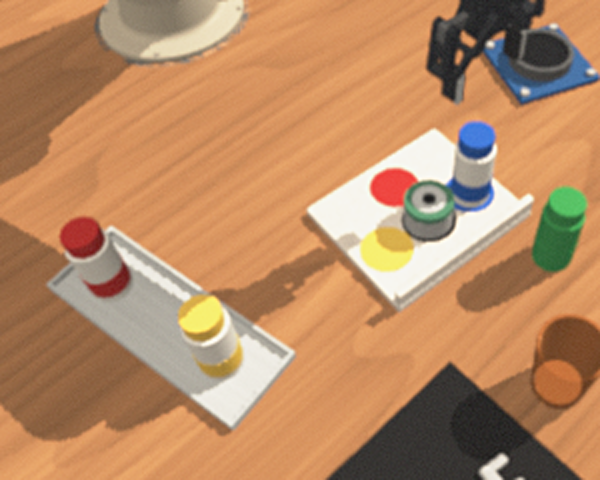

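Red (95,260) and yellow (210,335) stand in the tray with the middle free. The wheel (430,210) is undisturbed, and blue (475,165) is under the gripper.

Request:
{"api": "arm_command", "payload": {"translation": [[0,0,0.0545],[0,0,0.0545],[0,0,0.0545],[0,0,0.0545],[0,0,0]], "dr": [[0,0,0],[0,0,0],[0,0,0],[0,0,0],[0,0,0]]}}

```text
time_s: 17.05
tcp_pos: [0.5741, 0.0588, 0.0652]
orientation: [0.0, 1.0, 0.0, -0.004]
force: [-0.1, 0.2, 0.5]
width: 0.0852
grasp_force: 0.0
```

Request:
{"api": "arm_command", "payload": {"translation": [[0,0,0],[0,0,0],[0,0,0],[0,0,0],[0,0,0]], "dr": [[0,0,0],[0,0,0],[0,0,0],[0,0,0],[0,0,0]], "jaw": 0}}

```text
time_s: 17.55
tcp_pos: [0.5774, 0.059, 0.0711]
orientation: [-0.0, 1.0, -0.0, 0.002]
force: [-0.0, -1.2, 6.1]
width: 0.047
grasp_force: 60.9
```

Request:
{"api": "arm_command", "payload": {"translation": [[0,0,0],[0,0,0]], "dr": [[0,0,0],[0,0,0]]}}

```text
time_s: 17.75
tcp_pos: [0.5774, 0.0591, 0.0711]
orientation: [-0.0, 1.0, -0.0, 0.002]
force: [-1.5, -1.3, 6.4]
width: 0.0467
grasp_force: 60.9
```

Request:
{"api": "arm_command", "payload": {"translation": [[0,0,-0.0545],[0,0,-0.0545],[0,0,-0.0545],[0,0,-0.0545]], "dr": [[0,0,0],[0,0,0],[0,0,0],[0,0,0]]}}

```text
time_s: 18.15
tcp_pos: [0.5762, 0.0594, 0.202]
orientation: [-0.0, 1.0, -0.0, 0.001]
force: [-0.1, 0.5, -2.8]
width: 0.0466
grasp_force: 62.3
```

Request:
{"api": "arm_command", "payload": {"translation": [[0.0202,-0.06155,0],[0.0202,-0.06155,0],[0.0202,-0.06155,0],[0.0202,-0.06155,0],[0.0202,-0.06155,0]], "dr": [[0,0,0],[0,0,0],[0,0,0],[0,0,0],[0,0,0]]}}

```text
time_s: 18.65
tcp_pos: [0.5151, -0.1266, 0.2007]
orientation: [-0.0, 1.0, -0.0, 0.001]
force: [1.1, 0.2, -2.3]
width: 0.0465
grasp_force: 62.7
```

Request:
{"api": "arm_command", "payload": {"translation": [[0.0202,-0.06155,0],[0.0202,-0.06155,0],[0.0202,-0.06155,0],[0.0202,-0.06155,0],[0.0202,-0.06155,0]], "dr": [[0,0,0],[0,0,0],[0,0,0],[0,0,0],[0,0,0]]}}

```text
time_s: 19.15
tcp_pos: [0.4545, -0.3114, 0.2007]
orientation: [-0.0, 1.0, -0.0, 0.0]
force: [0.9, 0.0, -3.2]
width: 0.0464
grasp_force: 62.7
```

Request:
{"api": "arm_command", "payload": {"translation": [[0,0,0],[0,0,0],[0,0,0],[0,0,0]], "dr": [[0,0,0],[0,0,0],[0,0,0],[0,0,0]]}}

```text
time_s: 19.55
tcp_pos: [0.4557, -0.3089, 0.2]
orientation: [-0.001, 1.0, -0.0, 0.0]
force: [-0.1, -0.4, -1.8]
width: 0.0464
grasp_force: 62.8
```

Request:
{"api": "arm_command", "payload": {"translation": [[0,0,0.055],[0,0,0.055],[0,0,0.055],[0,0,0.055],[0,0,0]], "dr": [[0,0,0],[0,0,0],[0,0,0],[0,0,0],[0,0,0]]}}

```text
time_s: 20.05
tcp_pos: [0.4544, -0.3082, 0.0649]
orientation: [-0.001, 1.0, 0.002, -0.002]
force: [-0.6, 1.1, -2.4]
width: 0.0471
grasp_force: 65.2
```

Request:
{"api": "arm_command", "payload": {"translation": [[0,0,0.003],[0,0,0.003],[0,0,0.002],[0,0,0],[0,0,0]], "dr": [[0,0,0],[0,0,0],[0,0,0],[0,0,0],[0,0,0]]}}

```text
time_s: 20.55
tcp_pos: [0.4554, -0.31, 0.0634]
orientation: [-0.0, 1.0, -0.0, 0.0]
force: [-0.2, -0.4, -2.5]
width: 0.0467
grasp_force: 65.2
```

Request:
{"api": "arm_command", "payload": {"translation": [[0,0,0.002],[0,0,0],[0,0,0]], "dr": [[0,0,0],[0,0,0],[0,0,0]]}}

```text
time_s: 20.85
tcp_pos: [0.4555, -0.3101, 0.0621]
orientation: [-0.0, 1.0, -0.0, 0.0]
force: [-0.3, 0.6, 3.4]
width: 0.0468
grasp_force: 65.8
```

Request:
{"api": "arm_command", "payload": {"translation": [[0,0,0],[0,0,0],[0,0,0],[0,0,0],[0,0,0]], "dr": [[0,0,0],[0,0,0],[0,0,0],[0,0,0],[0,0,0]], "jaw": 1}}

```text
time_s: 21.35
tcp_pos: [0.4553, -0.3099, 0.0617]
orientation: [-0.0, 1.0, 0.0, -0.0]
force: [0.2, 1.0, -0.3]
width: 0.0858
grasp_force: 0.0
```

Request:
{"api": "arm_command", "payload": {"translation": [[0,0,-0.0575],[0,0,-0.0575],[0,0,-0.0575],[0,0,-0.0575],[0,0,0]], "dr": [[0,0,0],[0,0,0],[0,0,0],[0,0,0],[0,0,0]]}}

```text
time_s: 21.85
tcp_pos: [0.4565, -0.3111, 0.2043]
orientation: [-0.0, 1.0, -0.003, 0.003]
force: [-0.4, -0.4, -0.9]
width: 0.0856
grasp_force: 0.0
```

```bash
python3 - <<'E'
from h import *
for cam in("scene","top"):
    p=bot.read_camera(cam);save(p,"r3"+cam,(130,80,320,240),2);W=world(p)
    hsv=cv2.cvtColor(p["image"],cv2.COLOR_RGB2HSV)
    box=(W[...,0]>.44)&(W[...,0]<.66)&(W[...,1]>-.13)&(W[...,1]<.12)&(W[...,2]<.03)&(W[...,2]>0)
    for n,a,b in(("red",0,8),("yel",22,35),("blu",100,125)):
        m=box&(hsv[...,0]>=a)&(hsv[...,0]<=b)&(hsv[...,1]>110)
        w=W[m]
        if len(w)>20: print(cam,n,len(w),cv2.minEnclosingCircle(w[:,:2].astype(np.float32)),cv2.fitEllipse(w[:,:2][cv2.convexHull(w[:,:2].astype(np.float32),returnPoints=False).ravel()].astype(np.float32)),w.mean(0).round(4))
    m=(np.hypot(W[...,0]-.567,W[...,1]+.0065)<.045)&(W[...,2]>.047)&(W[...,2]<.06)
    print(cam,"wheel",m.sum(),cv2.minEnclosingCircle(W[m][:,:2].astype(np.float32)) if m.sum()>9 else 0)
E
```

```text
scene red 303 ((0.5028488636016846, -0.002649088390171528), 0.030713168904185295) ((0.5028368234634399, -0.002908919472247362), (0.05753610283136368, 0.05996453016996384), 34.34454345703125) [ 0.5002 -0.0044  0.013 ]
scene yel 277 ((0.5641186237335205, -0.07408923655748367), 0.03026306815445423) ((0.5641248822212219, -0.07485053688287735), (0.056012824177742004, 0.05870281159877777), 87.58963012695312) [ 0.5664 -0.0822  0.0131]
scene blu 315 ((0.5747034549713135, 0.057517558336257935), 0.029948776587843895) ((0.575046956539154, 0.0579051673412323), (0.057266466319561005, 0.05849810317158699), 155.63572692871094) [0.5767 0.0591 0.0132]
scene wheel 436 ((0.5661287307739258, -0.008815297856926918), 0.031077571213245392)
top red 600 ((0.5027113556861877, -0.0006451690569519997), 0.032035451382398605) ((0.5026804804801941, -0.0006208621780388057), (0.06251116842031479, 0.06306374073028564), 44.06724166870117) [ 0.5027 -0.0007  0.0118]
top yel 578 ((0.5629434585571289, -0.07249894738197327), 0.031572502106428146) ((0.5629323124885559, -0.0726284459233284), (0.06195135787129402, 0.06232357397675514), 46.46240234375) [ 0.5628 -0.0726  0.0118]
top blu 570 ((0.5744046568870544, 0.05888959392905235), 0.03151572868227959) ((0.5741752982139587, 0.05880966782569885), (0.06151174381375313, 0.06186565384268761), 128.03884887695312) [0.5741 0.0589 0.0118]
top wheel 554 ((0.5671522617340088, -0.006518981885164976), 0.029828770086169243)
```

View pics/r3scene.png

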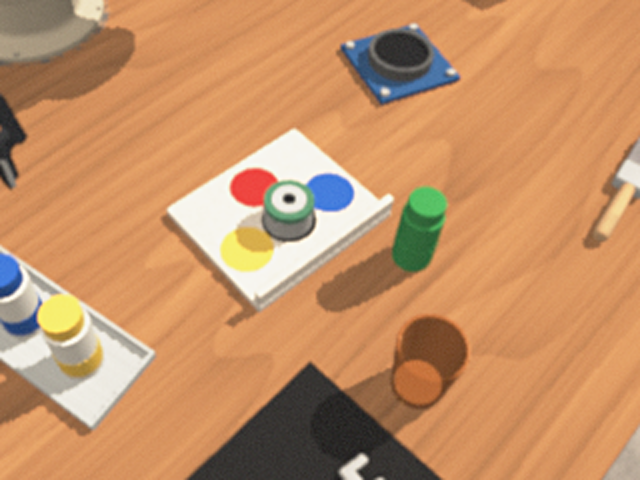

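Red, yellow and blue spots are all bare, all bottles are in the tray, and the wheel (289,210) is still in its place. Now the wheel.

Request:
{"api": "arm_command", "payload": {"translation": [[-0.0233,0.0632,0],[-0.0233,0.0632,0],[-0.0233,0.0632,0],[-0.0233,0.0632,0]], "dr": [[0,0,0],[0,0,0],[0,0,0],[0,0,0]]}}

```text
time_s: 22.35
tcp_pos: [0.5109, -0.1565, 0.1981]
orientation: [0.0, 1.0, 0.001, -0.001]
force: [0.1, 0.5, 0.5]
width: 0.0852
grasp_force: 0.0
```

Request:
{"api": "arm_command", "payload": {"translation": [[-0.0233,0.0632,0],[-0.0233,0.0632,0],[-0.0233,0.0632,0],[-0.0233,0.0632,0]], "dr": [[0,0,0],[0,0,0],[0,0,0],[0,0,0]]}}

```text
time_s: 22.75
tcp_pos: [0.5668, -0.0048, 0.1981]
orientation: [-0.0, 1.0, 0.0, -0.001]
force: [0.1, -0.0, 0.1]
width: 0.0856
grasp_force: 0.0
```

Request:
{"api": "arm_command", "payload": {"translation": [[0,0,0],[0,0,0],[0,0,0],[0,0,0]], "dr": [[0,0,0],[0,0,0],[0,0,0],[0,0,0]]}}

```text
time_s: 23.15
tcp_pos: [0.5667, -0.0076, 0.1993]
orientation: [0.001, 1.0, 0.0, -0.0]
force: [-0.0, 0.1, 0.5]
width: 0.0854
grasp_force: 0.0
```

Request:
{"api": "arm_command", "payload": {"translation": [[0,0,0.06],[0,0,0.06],[0,0,0.06],[0,0,0.04],[0,0,0.03]], "dr": [[0,0,0],[0,0,0],[0,0,0],[0,0,0],[0,0,0]]}}

```text
time_s: 23.65
tcp_pos: [0.5662, -0.0074, 0.0479]
orientation: [0.001, 1.0, 0.0, -0.001]
force: [-0.1, 0.8, -0.0]
width: 0.0853
grasp_force: 0.0
```

Request:
{"api": "arm_command", "payload": {"translation": [[0,0,0.02],[0,0,0.013],[0,0,0],[0,0,0]], "dr": [[0,0,0],[0,0,0],[0,0,0],[0,0,0]]}}

```text
time_s: 24.05
tcp_pos: [0.5675, -0.0068, 0.0306]
orientation: [-0.0, 1.0, -0.0, 0.001]
force: [0.2, 0.3, 0.8]
width: 0.0855
grasp_force: 0.0
```

Request:
{"api": "arm_command", "payload": {"translation": [[0,0,0],[0,0,0],[0,0,0],[0,0,0],[0,0,0]], "dr": [[0,0,0],[0,0,0],[0,0,0],[0,0,0],[0,0,0]], "jaw": 0}}

```text
time_s: 24.55
tcp_pos: [0.5676, -0.0067, 0.0311]
orientation: [-0.0, 1.0, -0.0, 0.001]
force: [-1.6, -0.3, 6.7]
width: 0.0584
grasp_force: 64.7
```

Request:
{"api": "arm_command", "payload": {"translation": [[0,0,0],[0,0,0]], "dr": [[0,0,0],[0,0,0]]}}

```text
time_s: 24.75
tcp_pos: [0.5676, -0.0067, 0.0311]
orientation: [-0.0, 1.0, -0.0, 0.001]
force: [-1.8, 0.0, 5.6]
width: 0.0584
grasp_force: 64.7
```

Request:
{"api": "arm_command", "payload": {"translation": [[0,0,-0.05],[0,0,-0.05],[0,0,-0.05],[0,0,-0.05],[0,0,0]], "dr": [[0,0,0],[0,0,0],[0,0,0],[0,0,0],[0,0,0]]}}

```text
time_s: 25.25
tcp_pos: [0.5686, -0.0068, 0.1536]
orientation: [-0.0, 1.0, -0.001, 0.003]
force: [1.0, -0.1, -3.6]
width: 0.0582
grasp_force: 66.9
```

Request:
{"api": "arm_command", "payload": {"translation": [[0.0177,0.06725,0],[0.0177,0.06725,0],[0.0177,0.06725,0],[0.0177,0.06725,0]], "dr": [[0,0,0],[0,0,0],[0,0,0],[0,0,0]]}}

```text
time_s: 25.65
tcp_pos: [0.5231, 0.1562, 0.1482]
orientation: [0.0, 1.0, -0.0, -0.001]
force: [0.4, 0.5, -3.8]
width: 0.0585
grasp_force: 66.7
```

Request:
{"api": "arm_command", "payload": {"translation": [[0.0177,0.06725,0],[0.0177,0.06725,0],[0.0177,0.06725,0],[0.0177,0.06725,0]], "dr": [[0,0,0],[0,0,0],[0,0,0],[0,0,0]]}}

```text
time_s: 26.05
tcp_pos: [0.4806, 0.3176, 0.1481]
orientation: [-0.0, 1.0, -0.0, -0.001]
force: [1.2, -0.2, -3.6]
width: 0.0581
grasp_force: 66.7
```

Request:
{"api": "arm_command", "payload": {"translation": [[0,0,0],[0,0,0],[0,0,0],[0,0,0]], "dr": [[0,0,0],[0,0,0],[0,0,0],[0,0,0]]}}

```text
time_s: 26.45
tcp_pos: [0.4822, 0.3152, 0.1494]
orientation: [0.001, 1.0, -0.0, -0.0]
force: [-0.0, 0.3, -4.5]
width: 0.0584
grasp_force: 66.9
```

```bash
python3 - <<'E'
from h import *
p=bot.read_camera("scene");save(p,"r4",(270,40,140,120),4)
print(bot.observe()["tcp_pos"])
E
```

```text
[0.48230207 0.31530282 0.14960117]
```

View pics/r4.png

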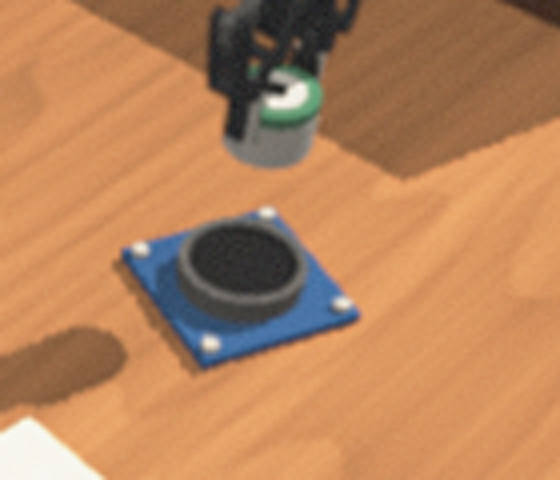

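The wheel hangs level (270,120) above the seat (245,265). I'll lower it.

Request:
{"api": "arm_command", "payload": {"translation": [[0,0,0.05],[0,0,0.05],[0,0,0.04],[0,0,0.02],[0,0,0.005]], "dr": [[0,0,0],[0,0,0],[0,0,0],[0,0,0],[0,0,0]]}}

```text
time_s: 27.0
tcp_pos: [0.4818, 0.3157, 0.0499]
orientation: [0.0, 1.0, -0.0, -0.001]
force: [-0.3, -0.7, -3.5]
width: 0.0582
grasp_force: 66.9
```

Request:
{"api": "arm_command", "payload": {"translation": [[0,0,0.004],[0,0,0.002],[0,0,0],[0,0,0]], "dr": [[0,0,0],[0,0,0],[0,0,0],[0,0,0]]}}

```text
time_s: 27.4
tcp_pos: [0.4823, 0.3164, 0.0479]
orientation: [-0.0, 1.0, 0.0, 0.001]
force: [-0.2, -0.1, -4.0]
width: 0.0581
grasp_force: 66.9
```

Request:
{"api": "arm_command", "payload": {"translation": [[0,0,0.002],[0,0,0],[0,0,0.002],[0,0,0],[0,0,0]], "dr": [[0,0,0],[0,0,0],[0,0,0],[0,0,0],[0,0,0]]}}

```text
time_s: 27.9
tcp_pos: [0.482, 0.3162, 0.0448]
orientation: [-0.0, 1.0, -0.0, -0.0]
force: [-0.2, -0.1, -3.4]
width: 0.0588
grasp_force: 66.9
```

Request:
{"api": "arm_command", "payload": {"translation": [[0,0,0.002],[0,0,0],[0,0,0]], "dr": [[0,0,0],[0,0,0],[0,0,0]]}}

```text
time_s: 28.2
tcp_pos: [0.4821, 0.3163, 0.0441]
orientation: [-0.0, 1.0, 0.0, 0.0]
force: [-2.0, -0.9, 3.5]
width: 0.0581
grasp_force: 67.4
```

Request:
{"api": "arm_command", "payload": {"translation": [[0,0,0.001],[0,0,0],[0,0,0]], "dr": [[0,0,0],[0,0,0],[0,0,0]]}}

```text
time_s: 28.5
tcp_pos: [0.4821, 0.3163, 0.0441]
orientation: [-0.0, 1.0, 0.0, 0.0]
force: [-4.8, -1.7, 9.6]
width: 0.0585
grasp_force: 68.5
```

Request:
{"api": "arm_command", "payload": {"translation": [[0,0,0],[0,0,0],[0,0,0],[0,0,0],[0,0,0]], "dr": [[0,0,0],[0,0,0],[0,0,0],[0,0,0],[0,0,0]], "jaw": 1}}

```text
time_s: 29.0
tcp_pos: [0.482, 0.3162, 0.043]
orientation: [-0.0, 1.0, -0.0, -0.0]
force: [0.3, 0.9, -0.6]
width: 0.0854
grasp_force: 0.0
```

Request:
{"api": "arm_command", "payload": {"translation": [[0,0,-0.0523],[0,0,-0.0523],[0,0,-0.0523],[0,0,-0.0523],[0,0,-0.0523]], "dr": [[0,0,0],[0,0,0],[0,0,0],[0,0,0],[0,0,0]]}}

```text
time_s: 29.5
tcp_pos: [0.4818, 0.3162, 0.2013]
orientation: [-0.0, 1.0, 0.0, 0.0]
force: [0.3, 0.2, -0.6]
width: 0.0858
grasp_force: 0.0
```

```bash
python3 - <<'E'
from h import *
p=bot.read_camera("scene");save(p,"r5",(50,40,340,250),2);W=world(p)
m=(np.hypot(W[...,0]-.482,W[...,1]-.316)<.04)&(W[...,2]>.058)&(W[...,2]<.075)
print(m.sum(),cv2.minEnclosingCircle(W[m][:,:2].astype(np.float32)),W[m].mean(0))
for n,c in(("red",(.371,-.3256)),("blu",(.455,-.31)),("yel",(.538,-.2944))):
    m=(np.hypot(W[...,0]-c[0],W[...,1]-c[1])<.035)&(W[...,2]>.104)&(W[...,2]<.125)
    print(n,m.sum(),cv2.minEnclosingCircle(W[m][:,:2].astype(np.float32)),W[m][:,2].mean())
E
```

```text
269 ((0.4816046357154846, 0.3153480887413025), 0.03202539309859276) [0.48454508 0.31267143 0.06490931]
red 285 ((0.371735155582428, -0.3297778367996216), 0.021409619599580765) 0.11108544125588561
blu 316 ((0.45601359009742737, -0.3120630383491516), 0.021233385428786278) 0.11106744437527404
yel 369 ((0.5390306115150452, -0.2953319251537323), 0.022036101669073105) 0.11112686311518118
```

View pics/r5.png

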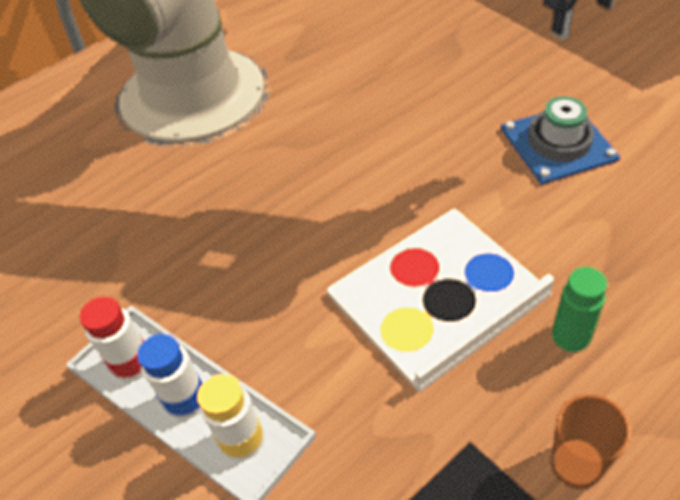

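The wheel sits in the seat (563,125) and the bottles stand red, blue, yellow in the tray. Now I'll return blue.

Request:
{"api": "arm_command", "payload": {"translation": [[0.0032,-0.07455,0],[0.0032,-0.07455,0],[0.0032,-0.07455,0],[0.0032,-0.07455,0],[0.0032,-0.07455,0]], "dr": [[0,0,0],[0,0,0],[0,0,0],[0,0,0],[0,0,0]]}}

```text
time_s: 30.05
tcp_pos: [0.4721, 0.0909, 0.2]
orientation: [-0.0, 1.0, -0.0, 0.0]
force: [0.0, -0.6, -0.5]
width: 0.0856
grasp_force: 0.0
```

Request:
{"api": "arm_command", "payload": {"translation": [[0.0032,-0.07455,0],[0.0032,-0.07455,0],[0.0032,-0.07455,0],[0.0032,-0.07455,0],[0.0032,-0.07455,0]], "dr": [[0,0,0],[0,0,0],[0,0,0],[0,0,0],[0,0,0]]}}

```text
time_s: 30.55
tcp_pos: [0.4625, -0.1329, 0.2]
orientation: [-0.0, 1.0, -0.0, 0.0]
force: [0.7, 0.3, -0.9]
width: 0.0852
grasp_force: 0.0
```

Request:
{"api": "arm_command", "payload": {"translation": [[0.0032,-0.07455,0],[0.0032,-0.07455,0],[0.0032,-0.07455,0],[0.0032,-0.07455,0]], "dr": [[0,0,0],[0,0,0],[0,0,0],[0,0,0]]}}

```text
time_s: 30.95
tcp_pos: [0.4548, -0.3119, 0.1999]
orientation: [-0.0, 1.0, -0.0, 0.0]
force: [1.0, 0.0, 0.4]
width: 0.0853
grasp_force: 0.0
```

Request:
{"api": "arm_command", "payload": {"translation": [[0,0,0],[0,0,0],[0,0,0],[0,0,0]], "dr": [[0,0,0],[0,0,0],[0,0,0],[0,0,0]]}}

```text
time_s: 31.35
tcp_pos: [0.4555, -0.3089, 0.2002]
orientation: [-0.001, 1.0, -0.0, 0.0]
force: [-0.0, -0.3, -0.1]
width: 0.0854
grasp_force: 0.0
```

Request:
{"api": "arm_command", "payload": {"translation": [[0,0,0.0576],[0,0,0.0576],[0,0,0.0576],[0,0,0.0576],[0,0,0]], "dr": [[0,0,0],[0,0,0],[0,0,0],[0,0,0],[0,0,0]]}}

```text
time_s: 31.85
tcp_pos: [0.4539, -0.3075, 0.0583]
orientation: [-0.001, 1.0, 0.003, -0.003]
force: [0.4, -0.0, 0.9]
width: 0.0856
grasp_force: 0.0
```

Request:
{"api": "arm_command", "payload": {"translation": [[0,0,0],[0,0,0]], "dr": [[0,0,0],[0,0,0]]}}

```text
time_s: 32.05
tcp_pos: [0.4562, -0.3105, 0.0639]
orientation: [-0.0, 1.0, -0.001, 0.001]
force: [-0.2, -0.2, -0.8]
width: 0.0852
grasp_force: 0.0
```

Request:
{"api": "arm_command", "payload": {"translation": [[0,0,0],[0,0,0],[0,0,0],[0,0,0],[0,0,0]], "dr": [[0,0,0],[0,0,0],[0,0,0],[0,0,0],[0,0,0]], "jaw": 0}}

```text
time_s: 32.55
tcp_pos: [0.4556, -0.3104, 0.0628]
orientation: [-0.0, 1.0, -0.001, 0.001]
force: [-1.0, -0.2, 6.0]
width: 0.0467
grasp_force: 60.9
```

Request:
{"api": "arm_command", "payload": {"translation": [[0,0,0],[0,0,0]], "dr": [[0,0,0],[0,0,0]]}}

```text
time_s: 32.75
tcp_pos: [0.4556, -0.3104, 0.0628]
orientation: [-0.0, 1.0, -0.001, 0.001]
force: [-0.7, 0.8, 6.1]
width: 0.0467
grasp_force: 60.9
```

Request:
{"api": "arm_command", "payload": {"translation": [[0,0,-0.0576],[0,0,-0.0576],[0,0,-0.0576],[0,0,-0.0576],[0,0,0]], "dr": [[0,0,0],[0,0,0],[0,0,0],[0,0,0],[0,0,0]]}}

```text
time_s: 33.25
tcp_pos: [0.4564, -0.3111, 0.2046]
orientation: [-0.0, 1.0, -0.003, 0.003]
force: [0.1, -0.1, -2.4]
width: 0.0466
grasp_force: 62.9
```

Request:
{"api": "arm_command", "payload": {"translation": [[-0.0199,0.06147,0],[-0.0199,0.06147,0],[-0.0199,0.06147,0],[-0.0199,0.06147,0],[-0.0199,0.06147,0]], "dr": [[0,0,0],[0,0,0],[0,0,0],[0,0,0],[0,0,0]]}}

```text
time_s: 33.75
tcp_pos: [0.5147, -0.1239, 0.199]
orientation: [-0.0, 1.0, 0.0, -0.001]
force: [0.7, 0.5, -2.4]
width: 0.0468
grasp_force: 62.9
```

Request:
{"api": "arm_command", "payload": {"translation": [[-0.0199,0.06147,0],[-0.0199,0.06147,0],[-0.0199,0.06147,0],[-0.0199,0.06147,0],[-0.0199,0.06147,0]], "dr": [[0,0,0],[0,0,0],[0,0,0],[0,0,0],[0,0,0]]}}

```text
time_s: 34.25
tcp_pos: [0.5744, 0.0605, 0.1989]
orientation: [-0.0, 1.0, 0.0, -0.001]
force: [-0.3, -0.9, -2.0]
width: 0.0467
grasp_force: 62.9
```

Request:
{"api": "arm_command", "payload": {"translation": [[0,0,0],[0,0,0],[0,0,0],[0,0,0]], "dr": [[0,0,0],[0,0,0],[0,0,0],[0,0,0]]}}

```text
time_s: 34.65
tcp_pos: [0.5744, 0.0578, 0.1998]
orientation: [0.001, 1.0, -0.0, -0.0]
force: [0.6, -0.1, -1.6]
width: 0.0466
grasp_force: 63.1
```

Request:
{"api": "arm_command", "payload": {"translation": [[0,0,0.052],[0,0,0.052],[0,0,0.052],[0,0,0.052],[0,0,0]], "dr": [[0,0,0],[0,0,0],[0,0,0],[0,0,0],[0,0,0]]}}

```text
time_s: 35.15
tcp_pos: [0.5727, 0.0581, 0.0721]
orientation: [0.001, 1.0, 0.0, -0.003]
force: [0.6, -0.4, -2.3]
width: 0.0469
grasp_force: 65.5
```

Request:
{"api": "arm_command", "payload": {"translation": [[0,0,0.003],[0,0,0.002],[0,0,0],[0,0,0]], "dr": [[0,0,0],[0,0,0],[0,0,0],[0,0,0]]}}

```text
time_s: 35.55
tcp_pos: [0.5749, 0.0588, 0.0731]
orientation: [-0.0, 1.0, -0.0, 0.001]
force: [0.2, 0.5, -1.7]
width: 0.0465
grasp_force: 65.5
```

Request:
{"api": "arm_command", "payload": {"translation": [[0,0,0.002],[0,0,0],[0,0,0.002],[0,0,0],[0,0,0]], "dr": [[0,0,0],[0,0,0],[0,0,0],[0,0,0],[0,0,0]]}}

```text
time_s: 36.05
tcp_pos: [0.5745, 0.0589, 0.0697]
orientation: [-0.0, 1.0, 0.0, -0.0]
force: [0.6, -1.1, -2.6]
width: 0.0468
grasp_force: 65.5
```

Request:
{"api": "arm_command", "payload": {"translation": [[0,0,0.001],[0,0,0],[0,0,0]], "dr": [[0,0,0],[0,0,0],[0,0,0]]}}

```text
time_s: 36.35
tcp_pos: [0.5747, 0.0589, 0.0695]
orientation: [-0.0, 1.0, -0.0, 0.0]
force: [-0.5, -0.1, 0.8]
width: 0.0468
grasp_force: 65.9
```

Request:
{"api": "arm_command", "payload": {"translation": [[0,0,0.0005],[0,0,0],[0,0,0],[0,0,0],[0,0,0]], "dr": [[0,0,0],[0,0,0],[0,0,0],[0,0,0],[0,0,0]], "jaw": 1}}

```text
time_s: 36.85
tcp_pos: [0.5746, 0.0589, 0.0689]
orientation: [-0.0, 1.0, -0.0, 0.0]
force: [0.6, 1.0, -0.4]
width: 0.0854
grasp_force: 0.0
```

Request:
{"api": "arm_command", "payload": {"translation": [[0,0,-0.0547],[0,0,-0.0547],[0,0,-0.0547],[0,0,-0.0547],[0,0,0]], "dr": [[0,0,0],[0,0,0],[0,0,0],[0,0,0],[0,0,0]]}}

```text
time_s: 37.35
tcp_pos: [0.5762, 0.0588, 0.2048]
orientation: [-0.0, 1.0, -0.0, 0.004]
force: [0.5, -0.5, -0.1]
width: 0.0854
grasp_force: 0.0
```

Request:
{"api": "arm_command", "payload": {"translation": [[0.0067,-0.0654,0],[0.0067,-0.0654,0],[0.0067,-0.0654,0],[0.0067,-0.0654,0],[0.0067,-0.0654,0]], "dr": [[0,0,0],[0,0,0],[0,0,0],[0,0,0],[0,0,0]]}}

```text
time_s: 37.85
tcp_pos: [0.554, -0.1388, 0.1996]
orientation: [-0.0, 1.0, 0.0, -0.0]
force: [0.6, -0.1, -0.0]
width: 0.0856
grasp_force: 0.0
```

Request:
{"api": "arm_command", "payload": {"translation": [[0.0067,-0.0654,0],[0.0067,-0.0654,0],[0.0067,-0.0654,0],[0.0067,-0.0654,0],[0,0,0]], "dr": [[0,0,0],[0,0,0],[0,0,0],[0,0,0],[0,0,0]]}}

```text
time_s: 38.35
tcp_pos: [0.5372, -0.2985, 0.1989]
orientation: [0.002, 1.0, -0.0, -0.001]
force: [-0.1, 0.3, -0.8]
width: 0.0855
grasp_force: 0.0
```

Request:
{"api": "arm_command", "payload": {"translation": [[0,0,0],[0,0,0],[0,0,0]], "dr": [[0,0,0],[0,0,0],[0,0,0]]}}

```text
time_s: 38.65
tcp_pos: [0.5388, -0.2932, 0.2002]
orientation: [-0.001, 1.0, 0.0, -0.0]
force: [-0.2, 0.2, -0.5]
width: 0.0856
grasp_force: 0.0
```

```bash
python3 - <<'E'
from h import *
print(bot.observe()["tcp_pos"])
p=bot.read_camera("scene");save(p,"r6",(50,40,340,250),2)
for c in ("scene","top"):
    p=bot.read_camera(c);W=world(p)
    m=(np.hypot(W[...,0]-.5744,W[...,1]-.0588)<.035)&(W[...,2]>.113)&(W[...,2]<.13)
    if m.sum()>5: print(m.sum(),cv2.minEnclosingCircle(W[m][:,:2].astype(np.float32)),W[m][:,2].mean())
E
```

```text
[ 0.53875941 -0.29319846  0.2001587 ]
229 ((0.57574462890625, 0.05836128070950508), 0.020890096202492714) 0.1198281456045963
320 ((0.575650155544281, 0.0597994327545166), 0.02086838334798813) 0.1190152368854664
```

View pics/r6.png

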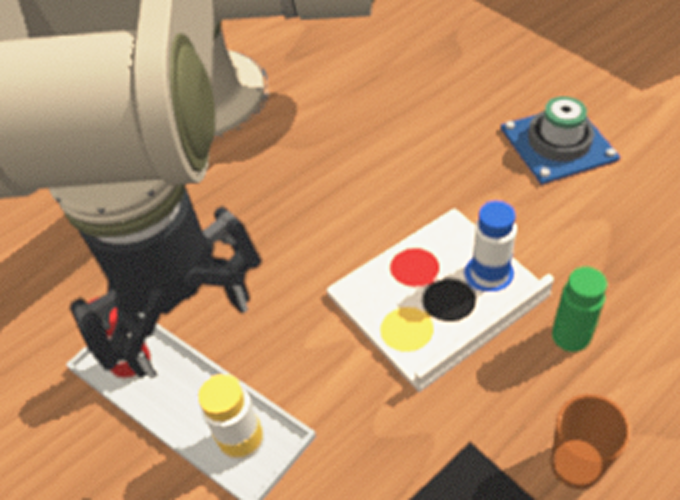

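Blue (494,245) stands centred on its spot. Next is yellow.

Request:
{"api": "arm_command", "payload": {"translation": [[0,0,0.0576],[0,0,0.0576],[0,0,0.0576],[0,0,0.0576],[0,0,0]], "dr": [[0,0,0],[0,0,0],[0,0,0],[0,0,0],[0,0,0]]}}

```text
time_s: 39.3
tcp_pos: [0.5366, -0.2925, 0.0578]
orientation: [-0.0, 1.0, 0.003, -0.003]
force: [-0.5, 0.7, 0.6]
width: 0.0853
grasp_force: 0.0
```

Request:
{"api": "arm_command", "payload": {"translation": [[0,0,0],[0,0,0]], "dr": [[0,0,0],[0,0,0]]}}

```text
time_s: 39.5
tcp_pos: [0.5394, -0.2949, 0.0643]
orientation: [-0.0, 1.0, -0.001, 0.001]
force: [-0.6, -1.0, 0.3]
width: 0.0854
grasp_force: 0.0
```

Request:
{"api": "arm_command", "payload": {"translation": [[0,0,0],[0,0,0],[0,0,0],[0,0,0],[0,0,0]], "dr": [[0,0,0],[0,0,0],[0,0,0],[0,0,0],[0,0,0]], "jaw": 0}}

```text
time_s: 40.0
tcp_pos: [0.5389, -0.2946, 0.063]
orientation: [-0.0, 1.0, -0.001, 0.001]
force: [-0.5, 1.1, 5.3]
width: 0.0468
grasp_force: 61.3
```

Request:
{"api": "arm_command", "payload": {"translation": [[0,0,0],[0,0,0]], "dr": [[0,0,0],[0,0,0]]}}

```text
time_s: 40.2
tcp_pos: [0.5388, -0.2946, 0.063]
orientation: [-0.0, 1.0, -0.001, 0.001]
force: [-0.9, -0.1, 5.8]
width: 0.0469
grasp_force: 61.3
```

Request:
{"api": "arm_command", "payload": {"translation": [[0,0,-0.0576],[0,0,-0.0576],[0,0,-0.0576],[0,0,-0.0576],[0,0,0]], "dr": [[0,0,0],[0,0,0],[0,0,0],[0,0,0],[0,0,0]]}}

```text
time_s: 40.7
tcp_pos: [0.5398, -0.2953, 0.2052]
orientation: [-0.0, 1.0, -0.003, 0.003]
force: [-0.3, -0.4, -2.1]
width: 0.0469
grasp_force: 62.7
```

Request:
{"api": "arm_command", "payload": {"translation": [[-0.0069,0.0616,0],[-0.0069,0.0616,0],[-0.0069,0.0616,0]], "dr": [[0,0,0],[0,0,0],[0,0,0]]}}

```text
time_s: 41.0
tcp_pos: [0.5504, -0.182, 0.199]
orientation: [0.0, 1.0, 0.001, -0.001]
force: [0.3, 0.3, -2.1]
width: 0.0467
grasp_force: 62.7
```

Request:
{"api": "arm_command", "payload": {"translation": [[-0.0069,0.0616,0],[-0.0069,0.0616,0],[-0.0069,0.0616,0]], "dr": [[0,0,0],[0,0,0],[0,0,0]]}}

```text
time_s: 41.3
tcp_pos: [0.5628, -0.0709, 0.1991]
orientation: [-0.0, 1.0, 0.0, -0.001]
force: [1.7, 0.4, -3.0]
width: 0.0465
grasp_force: 62.7
```

Request:
{"api": "arm_command", "payload": {"translation": [[0,0,0],[0,0,0],[0,0,0],[0,0,0]], "dr": [[0,0,0],[0,0,0],[0,0,0],[0,0,0]]}}

```text
time_s: 41.7
tcp_pos: [0.5631, -0.0735, 0.1998]
orientation: [0.001, 1.0, 0.0, -0.0]
force: [-1.0, -0.6, -1.8]
width: 0.0468
grasp_force: 62.9
```

Request:
{"api": "arm_command", "payload": {"translation": [[0,0,0.052],[0,0,0.052],[0,0,0.052],[0,0,0.052],[0,0,0]], "dr": [[0,0,0],[0,0,0],[0,0,0],[0,0,0],[0,0,0]]}}

```text
time_s: 42.2
tcp_pos: [0.5618, -0.0731, 0.0724]
orientation: [0.001, 1.0, 0.001, -0.002]
force: [-0.5, 0.0, -1.2]
width: 0.047
grasp_force: 65.6
```

Request:
{"api": "arm_command", "payload": {"translation": [[0,0,0.003],[0,0,0.002],[0,0,0.002],[0,0,0],[0,0,0]], "dr": [[0,0,0],[0,0,0],[0,0,0],[0,0,0],[0,0,0]]}}

```text
time_s: 42.7
tcp_pos: [0.5634, -0.0725, 0.0716]
orientation: [-0.0, 1.0, -0.0, 0.0]
force: [0.2, 0.3, -1.5]
width: 0.0466
grasp_force: 65.6
```

Request:
{"api": "arm_command", "payload": {"translation": [[0,0,0.002],[0,0,0],[0,0,0]], "dr": [[0,0,0],[0,0,0],[0,0,0]]}}

```text
time_s: 43.0
tcp_pos: [0.5632, -0.0726, 0.07]
orientation: [-0.0, 1.0, -0.0, -0.0]
force: [-0.2, 0.6, -1.7]
width: 0.0464
grasp_force: 65.6
```

Request:
{"api": "arm_command", "payload": {"translation": [[0,0,0.001],[0,0,0],[0,0,0.001],[0,0,0],[0,0,0]], "dr": [[0,0,0],[0,0,0],[0,0,0],[0,0,0],[0,0,0]]}}

```text
time_s: 43.5
tcp_pos: [0.5637, -0.0725, 0.0697]
orientation: [-0.0, 1.0, -0.0, 0.001]
force: [-1.3, 1.6, 7.9]
width: 0.0467
grasp_force: 66.6
```

Request:
{"api": "arm_command", "payload": {"translation": [[0,0,0],[0,0,0],[0,0,0],[0,0,0],[0,0,0]], "dr": [[0,0,0],[0,0,0],[0,0,0],[0,0,0],[0,0,0]], "jaw": 1}}

```text
time_s: 44.0
tcp_pos: [0.5632, -0.0725, 0.0687]
orientation: [-0.0, 1.0, 0.0, -0.0]
force: [-0.7, 0.3, 0.4]
width: 0.0854
grasp_force: 0.0
```

Request:
{"api": "arm_command", "payload": {"translation": [[0,0,-0.0547],[0,0,-0.0547],[0,0,-0.0547],[0,0,-0.0547],[0,0,0]], "dr": [[0,0,0],[0,0,0],[0,0,0],[0,0,0],[0,0,0]]}}

```text
time_s: 44.5
tcp_pos: [0.5649, -0.073, 0.2046]
orientation: [-0.0, 1.0, -0.001, 0.004]
force: [0.5, 0.2, 0.7]
width: 0.0853
grasp_force: 0.0
```

Request:
{"api": "arm_command", "payload": {"translation": [[0.0403,-0.0527,0],[0.0403,-0.0527,0],[0.0403,-0.0527,0],[0.0403,-0.0527,0]], "dr": [[0,0,0],[0,0,0],[0,0,0],[0,0,0]]}}

```text
time_s: 44.9
tcp_pos: [0.4653, -0.1999, 0.1994]
orientation: [-0.0, 1.0, 0.0, -0.0]
force: [0.9, -0.3, -0.1]
width: 0.0852
grasp_force: 0.0
```

Request:
{"api": "arm_command", "payload": {"translation": [[0.0403,-0.0527,0],[0.0403,-0.0527,0],[0.0403,-0.0527,0],[0.0403,-0.0527,0]], "dr": [[0,0,0],[0,0,0],[0,0,0],[0,0,0]]}}

```text
time_s: 45.3
tcp_pos: [0.3686, -0.3265, 0.1995]
orientation: [-0.0, 1.0, 0.0, -0.0]
force: [0.5, 0.6, -0.6]
width: 0.0856
grasp_force: 0.0
```

Request:
{"api": "arm_command", "payload": {"translation": [[0,0,0],[0,0,0],[0,0,0],[0,0,0]], "dr": [[0,0,0],[0,0,0],[0,0,0],[0,0,0]]}}

```text
time_s: 45.7
tcp_pos: [0.3705, -0.3247, 0.1999]
orientation: [-0.001, 1.0, 0.0, -0.0]
force: [-0.3, 0.0, -0.4]
width: 0.0855
grasp_force: 0.0
```

Request:
{"api": "arm_command", "payload": {"translation": [[0,0,0.0576],[0,0,0.0576],[0,0,0.0576],[0,0,0.0576],[0,0,0]], "dr": [[0,0,0],[0,0,0],[0,0,0],[0,0,0],[0,0,0]]}}

```text
time_s: 46.2
tcp_pos: [0.369, -0.323, 0.0585]
orientation: [-0.001, 1.0, 0.003, -0.002]
force: [-0.7, 0.7, 0.9]
width: 0.0852
grasp_force: 0.0
```

Request:
{"api": "arm_command", "payload": {"translation": [[0,0,0],[0,0,0]], "dr": [[0,0,0],[0,0,0]]}}

```text
time_s: 46.4
tcp_pos: [0.3707, -0.3262, 0.0637]
orientation: [-0.0, 1.0, -0.001, 0.001]
force: [0.1, -0.3, -0.0]
width: 0.0856
grasp_force: 0.0
```

Request:
{"api": "arm_command", "payload": {"translation": [[0,0,0],[0,0,0],[0,0,0],[0,0,0],[0,0,0]], "dr": [[0,0,0],[0,0,0],[0,0,0],[0,0,0],[0,0,0]], "jaw": 0}}

```text
time_s: 46.9
tcp_pos: [0.3703, -0.3264, 0.0629]
orientation: [-0.0, 1.0, -0.001, 0.001]
force: [-0.1, -0.4, 6.6]
width: 0.0469
grasp_force: 60.1
```

Request:
{"api": "arm_command", "payload": {"translation": [[0,0,0],[0,0,0]], "dr": [[0,0,0],[0,0,0]]}}

```text
time_s: 47.1
tcp_pos: [0.3703, -0.3264, 0.0629]
orientation: [-0.0, 1.0, -0.001, 0.001]
force: [-0.5, -1.3, 7.2]
width: 0.0469
grasp_force: 60.1
```

Request:
{"api": "arm_command", "payload": {"translation": [[0,0,-0.0576],[0,0,-0.0576],[0,0,-0.0576],[0,0,-0.0576],[0,0,0]], "dr": [[0,0,0],[0,0,0],[0,0,0],[0,0,0],[0,0,0]]}}

```text
time_s: 47.6
tcp_pos: [0.3709, -0.3268, 0.2043]
orientation: [-0.0, 1.0, -0.003, 0.002]
force: [0.2, 0.4, -1.8]
width: 0.047
grasp_force: 62.5
```

Request:
{"api": "arm_command", "payload": {"translation": [[-0.022,0.0541,0],[-0.022,0.0541,0],[-0.022,0.0541,0],[-0.022,0.0541,0],[-0.022,0.0541,0]], "dr": [[0,0,0],[0,0,0],[0,0,0],[0,0,0],[0,0,0]]}}

```text
time_s: 48.1
tcp_pos: [0.4357, -0.1616, 0.1992]
orientation: [0.0, 1.0, 0.0, -0.001]
force: [0.7, -0.2, -2.3]
width: 0.0469
grasp_force: 62.3
```

Request:
{"api": "arm_command", "payload": {"translation": [[-0.022,0.0541,0],[-0.022,0.0541,0],[-0.022,0.0541,0],[-0.022,0.0541,0],[-0.022,0.0541,0]], "dr": [[0,0,0],[0,0,0],[0,0,0],[0,0,0],[0,0,0]]}}

```text
time_s: 48.6
tcp_pos: [0.5016, 0.0006, 0.1991]
orientation: [-0.0, 1.0, 0.0, -0.001]
force: [0.2, -0.1, -2.5]
width: 0.0471
grasp_force: 62.3
```

Request:
{"api": "arm_command", "payload": {"translation": [[0,0,0],[0,0,0],[0,0,0],[0,0,0]], "dr": [[0,0,0],[0,0,0],[0,0,0],[0,0,0]]}}

```text
time_s: 49.0
tcp_pos: [0.5015, -0.0018, 0.1998]
orientation: [0.001, 1.0, 0.0, -0.0]
force: [0.4, -0.1, -1.6]
width: 0.047
grasp_force: 62.8
```

Request:
{"api": "arm_command", "payload": {"translation": [[0,0,0.052],[0,0,0.052],[0,0,0.052],[0,0,0.052],[0,0,0]], "dr": [[0,0,0],[0,0,0],[0,0,0],[0,0,0],[0,0,0]]}}

```text
time_s: 49.5
tcp_pos: [0.5, -0.0014, 0.0725]
orientation: [0.001, 1.0, 0.001, -0.003]
force: [-0.1, -0.1, -2.5]
width: 0.047
grasp_force: 62.1
```

Request:
{"api": "arm_command", "payload": {"translation": [[0,0,0.003],[0,0,0.002],[0,0,0.002],[0,0,0],[0,0,0]], "dr": [[0,0,0],[0,0,0],[0,0,0],[0,0,0],[0,0,0]]}}

```text
time_s: 50.0
tcp_pos: [0.502, -0.0009, 0.0715]
orientation: [-0.0, 1.0, -0.0, 0.0]
force: [-0.8, 0.1, -2.1]
width: 0.0469
grasp_force: 62.1
```

Request:
{"api": "arm_command", "payload": {"translation": [[0,0,0.002],[0,0,0],[0,0,0]], "dr": [[0,0,0],[0,0,0],[0,0,0]]}}

```text
time_s: 50.3
tcp_pos: [0.5018, -0.0009, 0.0698]
orientation: [-0.0, 1.0, 0.0, -0.0]
force: [-0.1, 0.7, -2.8]
width: 0.047
grasp_force: 62.1
```

Now the final touch-down of red, release, rise, and back away toward -x at height.

Request:
{"api": "arm_command", "payload": {"translation": [[0,0,0.001],[0,0,0],[0,0,0.001],[0,0,0],[0,0,0]], "dr": [[0,0,0],[0,0,0],[0,0,0],[0,0,0],[0,0,0]]}}

```text
time_s: 50.8
tcp_pos: [0.5022, -0.001, 0.0695]
orientation: [-0.0, 1.0, -0.0, 0.001]
force: [-3.2, 0.2, 10.1]
width: 0.0468
grasp_force: 63.3
```

Request:
{"api": "arm_command", "payload": {"translation": [[0,0,0],[0,0,0],[0,0,0],[0,0,0],[0,0,0]], "dr": [[0,0,0],[0,0,0],[0,0,0],[0,0,0],[0,0,0]], "jaw": 1}}

```text
time_s: 51.3
tcp_pos: [0.5018, -0.0009, 0.0686]
orientation: [-0.0, 1.0, 0.0, -0.0]
force: [0.9, -0.2, 0.5]
width: 0.0854
grasp_force: 0.0
```

Request:
{"api": "arm_command", "payload": {"translation": [[0,0,-0.0547],[0,0,-0.0547],[0,0,-0.0547],[0,0,-0.0547],[0,0,0]], "dr": [[0,0,0],[0,0,0],[0,0,0],[0,0,0],[0,0,0]]}}

```text
time_s: 51.8
tcp_pos: [0.5034, -0.0012, 0.2039]
orientation: [-0.0, 1.0, -0.001, 0.004]
force: [0.9, 0.6, -0.5]
width: 0.0851
grasp_force: 0.0
```

Request:
{"api": "arm_command", "payload": {"translation": [[0.03,-0.06,0],[0.03,-0.06,0],[0.03,-0.06,0],[0.03,-0.06,0],[0.03,-0.06,0]], "dr": [[0,0,0],[0,0,0],[0,0,0],[0,0,0],[0,0,0]]}}

```text
time_s: 52.3
tcp_pos: [0.4107, -0.182, 0.1992]
orientation: [-0.0, 1.0, 0.0, -0.0]
force: [1.0, -1.2, 0.0]
width: 0.0855
grasp_force: 0.0
```

Request:
{"api": "arm_command", "payload": {"translation": [[0,0,0],[0,0,0],[0,0,0],[0,0,0]], "dr": [[0,0,0],[0,0,0],[0,0,0],[0,0,0]]}}

```text
time_s: 52.7
tcp_pos: [0.4122, -0.18, 0.1997]
orientation: [-0.001, 1.0, 0.0, -0.0]
force: [0.3, 1.1, -0.0]
width: 0.0853
grasp_force: 0.0
```

```bash
python3 - <<'E'
from h import *
for c in ("scene","top"):
    p=bot.read_camera(c);W=world(p);save(p,"r7"+c,(150,40,300,220),2)
    for n,x,z0,z1 in(("red",(.5027,-.001),.113,.13),("yel",(.5632,-.073),.113,.13),("blu",(.5744,.0587),.113,.13),("wheel",(.482,.316),.058,.075)):
        m=(np.hypot(W[...,0]-x[0],W[...,1]-x[1])<.036)&(W[...,2]>z0)&(W[...,2]<z1)
        if m.sum()>5:
            q=np.array(cv2.minEnclosingCircle(W[m][:,:2].astype(np.float32))[0]);print(c,n,m.sum(),((q-x)*1000).round(1),W[m][:,2].mean().round(4))
E
```

```text
scene red 224 [ 0.3 -1.6] 0.1197
scene yel 271 [ 1.7 -0.3] 0.1197
scene blu 231 [ 1.  -0.3] 0.1199
scene wheel 265 [-0.2 -0.4] 0.065
top red 325 [0.4 0.2] 0.119
top yel 318 [0.9 0.7] 0.119
top blu 317 [1.1 1.3] 0.1191
top wheel 609 [-0.3  1.3] 0.0642
```

View pics/r7scene.png

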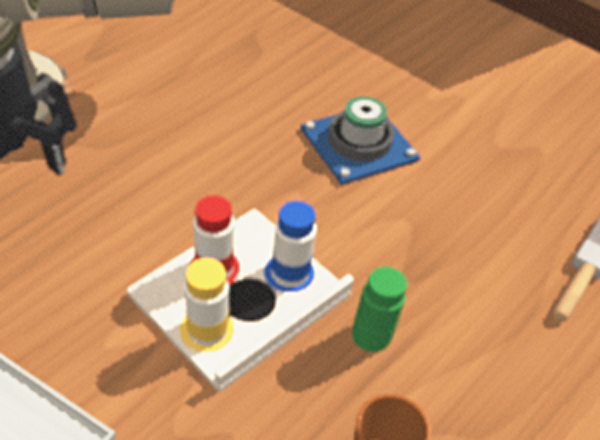

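All three bottles stand on their own spots (red 215,240; blue 294,245; yellow 207,305), within 2 mm of centre. The wheel is in its seat (363,125).

```bash
python3 -c "
from station import bot
print(bot.sign_off())"
```

```text
the job is handed in; nothing more can be done
None
```

The job is handed in at about 53 s of the 138 s allowed: the wheel lies flat in the grinding seat and all three bottles stand upright on their own colours, each measured within about 2 mm of centre, though the sign-off returned no verdict.

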